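# Count three clay tiles onto the counting scale

## Task

With the scale's pan still empty, press the small round zero key and let it up; then slide exactly three of the square clay tiles from the ware board onto the pan without picking them up, so that they lie flat and wholly on the pan while the other two squares and the round disc stay wholly on the board. Then press the wide oblong enter key once the three are there, one key at a time, and let it up. Leave the patterned tile, the brush jar and the clay knife alone.

Things in the scene. Friction and masses are not known exactly. Their poses are not given: they have to be found in the camera images.
- scale: Bench scale, fixed: a flat steel pan 250 (x) by 220 (y) mm and 10 mm thick on a grey plastic base, no rim. Origin: on the table under the pan's centre; the pan's top is 48 mm above it. Axes along the pan's sides, z up.
- board: Ware board, fixed: a plywood board 250 (x) by 240 (y) mm on two battens, no rim. Origin: on the table under the board's centre; its top is 50 mm above it, 2 mm higher than the pan. It is parallel to the scale and stands on the pan's +y or -y side, edge to edge with a 3 mm gap (centres 233 mm apart).
- console: The scale's key console, fixed: a grey box 180 (x) by 110 (y) by 40 mm, on the other side of the scale from the board, with two keys on top: the zero key (small, round) nearer the robot, the enter key (wide, oblong) 80 mm farther along its x; a black display strip beyond that. Origin: centre of its underside, on the table.
- zero_key (a joint): Travel of the zero key in m: 0 up, 0.006 fully down; it counts as pressed beyond 0.004. A spring pushes it back; fully down takes 4 N.
- zero_key_top (a point): Centre of the top face of the zero key: a round grey key 22 mm across in a round black housing 38 mm across; its top is 58 mm above the table, 6 mm above its housing. It is pressed straight down.
- enter_key (a joint): Travel of the enter key in m: 0 up, 0.006 fully down; it counts as pressed beyond 0.004. A spring pushes it back; fully down takes 4 N.
- enter_key_top (a point): Centre of the top face of the enter key: an oblong grey key 24 (x) by 54 (y) mm in an oblong black frame 36 by 66 mm; its top is 58 mm above the table, 6 mm above its frame. It is pressed straight down.
- tile_a: One of five identical square tiles of plain fired clay, 45 by 45 by 12 mm, 50 g, lying flat on the ware board. All five and a round disc lie there in two columns of three along the board's x (pitch about 62 mm; the columns about 104 mm apart across y), in any order. Origin: centre of its underside; x and y along its sides.
- tile_b: One of five identical square tiles of plain fired clay, 45 by 45 by 12 mm, 50 g, lying flat on the ware board. All five and a round disc lie there in two columns of three along the board's x (pitch about 62 mm; the columns about 104 mm apart across y), in any order. Origin: centre of its underside; x and y along its sides.
- tile_c: One of five identical square tiles of plain fired clay, 45 by 45 by 12 mm, 50 g, lying flat on the ware board. All five and a round disc lie there in two columns of three along the board's x (pitch about 62 mm; the columns about 104 mm apart across y), in any order. Origin: centre of its underside; x and y along its sides.
- tile_d: One of five identical square tiles of plain fired clay, 45 by 45 by 12 mm, 50 g, lying flat on the ware board. All five and a round disc lie there in two columns of three along the board's x (pitch about 62 mm; the columns about 104 mm apart across y), in any order. Origin: centre of its underside; x and y along its sides.
- tile_e: One of five identical square tiles of plain fired clay, 45 by 45 by 12 mm, 50 g, lying flat on the ware board. All five and a round disc lie there in two columns of three along the board's x (pitch about 62 mm; the columns about 104 mm apart across y), in any order. Origin: centre of its underside; x and y along its sides.
- disc: A round disc of the same clay, 46 mm across and 12 mm thick, 40 g, lying flat on the ware board among the square tiles. It stays on the board. Origin: centre of its underside.
- pattern_tile: Bystander: a painted square tile 100 by 100 by 9 mm, flat on the table beyond the work. Origin: centre of its underside.
- brush_jar: Bystander: a white jar 84 mm across with brushes standing in it, 205 mm tall in all, on the table beside the work. Origin: centre of its underside.
- clay_knife: Bystander: a wooden modelling knife 160 mm long, 16 mm wide and 8 mm thick, flat on the table beside the work. Origin: on its underside near the middle; x along it.

How it is judged:
On the way, in this order (a step that is already met when the one before it is completed fails the run):
1. the zero key is pressed while the pan is empty (value of joint zero_key above 0.004 m and horizontal distance between each of tile_a, tile_b, tile_c, tile_d, tile_e, disc and scale above 0.135 m), for 0.02 s.
2. exactly three square tiles lie on the pan, the rest on the board, the keys up (((x of tile_a in the frame of scale between -0.1025 and 0.1025 m and y of tile_a in the frame of scale between -0.0875 and 0.0875 m) or (x of tile_a in the frame of board between -0.1025 and 0.1025 m and y of tile_a in the frame of board between -0.0975 and 0.0975 m)) and ((x of tile_b in the frame of scale between -0.1025 and 0.1025 m and y of tile_b in the frame of scale between -0.0875 and 0.0875 m) or (x of tile_b in the frame of board between -0.1025 and 0.1025 m and y of tile_b in the frame of board between -0.0975 and 0.0975 m)) and ((x of tile_c in the frame of scale between -0.1025 and 0.1025 m and y of tile_c in the frame of scale between -0.0875 and 0.0875 m) or (x of tile_c in the frame of board between -0.1025 and 0.1025 m and y of tile_c in the frame of board between -0.0975 and 0.0975 m)) and ((x of tile_d in the frame of scale between -0.1025 and 0.1025 m and y of tile_d in the frame of scale between -0.0875 and 0.0875 m) or (x of tile_d in the frame of board between -0.1025 and 0.1025 m and y of tile_d in the frame of board between -0.0975 and 0.0975 m)) and ((x of tile_e in the frame of scale between -0.1025 and 0.1025 m and y of tile_e in the frame of scale between -0.0875 and 0.0875 m) or (x of tile_e in the frame of board between -0.1025 and 0.1025 m and y of tile_e in the frame of board between -0.0975 and 0.0975 m)) and x of disc in the frame of board between -0.1025 and 0.1025 m and y of disc in the frame of board between -0.0975 and 0.0975 m and ((horizontal distance between each of tile_a, tile_b, tile_c and scale below 0.135 m and horizontal distance between each of tile_d, tile_e and scale above 0.135 m) or (horizontal distance between each of tile_a, tile_b, tile_d and scale below 0.135 m and horizontal distance between each of tile_c, tile_e and scale above 0.135 m) or (horizontal distance between each of tile_a, tile_b, tile_e and scale below 0.135 m and horizontal distance between each of tile_c, tile_d and scale above 0.135 m) or (horizontal distance between each of tile_a, tile_c, tile_d and scale below 0.135 m and horizontal distance between each of tile_b, tile_e and scale above 0.135 m) or (horizontal distance between each of tile_a, tile_c, tile_e and scale below 0.135 m and horizontal distance between each of tile_b, tile_d and scale above 0.135 m) or (horizontal distance between each of tile_a, tile_d, tile_e and scale below 0.135 m and horizontal distance between each of tile_b, tile_c and scale above 0.135 m) or (horizontal distance between each of tile_a, tile_e and scale above 0.135 m and horizontal distance between each of tile_b, tile_c, tile_d and scale below 0.135 m) or (horizontal distance between each of tile_a, tile_d and scale above 0.135 m and horizontal distance between each of tile_b, tile_c, tile_e and scale below 0.135 m) or (horizontal distance between each of tile_a, tile_c and scale above 0.135 m and horizontal distance between each of tile_b, tile_d, tile_e and scale below 0.135 m) or (horizontal distance between each of tile_a, tile_b and scale above 0.135 m and horizontal distance between each of tile_c, tile_d, tile_e and scale below 0.135 m)) and height (world z) of tile_a between 0.043 and 0.055 m and height (world z) of tile_b between 0.043 and 0.055 m and height (world z) of tile_c between 0.043 and 0.055 m and height (world z) of tile_d between 0.043 and 0.055 m and height (world z) of tile_e between 0.043 and 0.055 m and height (world z) of disc between 0.043 and 0.055 m and angle between each of tile_a, tile_b, tile_c, tile_d, tile_e, disc's own z axis and vertical below 0.12 rad and value of joint each of zero_key, enter_key below 0.002 m), for 0.2 s.
3. the enter key is pressed with exactly three tiles on the pan (value of joint enter_key above 0.004 m), for 0.02 s.
At the end, for the whole second after the job is handed in: Exactly three square tiles lie flat, not stacked, on the scale's pan, each with its centre at least 22.5 mm (half a tile) inside the pan's edges; the other two squares and the disc lie flat on the ware board with their centres at least 22.5 mm inside its edges; all are at rest and both keys are up (((x of tile_a in the frame of scale between -0.1025 and 0.1025 m and y of tile_a in the frame of scale between -0.0875 and 0.0875 m) or (x of tile_a in the frame of board between -0.1025 and 0.1025 m and y of tile_a in the frame of board between -0.0975 and 0.0975 m)) and ((x of tile_b in the frame of scale between -0.1025 and 0.1025 m and y of tile_b in the frame of scale between -0.0875 and 0.0875 m) or (x of tile_b in the frame of board between -0.1025 and 0.1025 m and y of tile_b in the frame of board between -0.0975 and 0.0975 m)) and ((x of tile_c in the frame of scale between -0.1025 and 0.1025 m and y of tile_c in the frame of scale between -0.0875 and 0.0875 m) or (x of tile_c in the frame of board between -0.1025 and 0.1025 m and y of tile_c in the frame of board between -0.0975 and 0.0975 m)) and ((x of tile_d in the frame of scale between -0.1025 and 0.1025 m and y of tile_d in the frame of scale between -0.0875 and 0.0875 m) or (x of tile_d in the frame of board between -0.1025 and 0.1025 m and y of tile_d in the frame of board between -0.0975 and 0.0975 m)) and ((x of tile_e in the frame of scale between -0.1025 and 0.1025 m and y of tile_e in the frame of scale between -0.0875 and 0.0875 m) or (x of tile_e in the frame of board between -0.1025 and 0.1025 m and y of tile_e in the frame of board between -0.0975 and 0.0975 m)) and x of disc in the frame of board between -0.1025 and 0.1025 m and y of disc in the frame of board between -0.0975 and 0.0975 m and ((horizontal distance between each of tile_a, tile_b, tile_c and scale below 0.135 m and horizontal distance between each of tile_d, tile_e and scale above 0.135 m) or (horizontal distance between each of tile_a, tile_b, tile_d and scale below 0.135 m and horizontal distance between each of tile_c, tile_e and scale above 0.135 m) or (horizontal distance between each of tile_a, tile_b, tile_e and scale below 0.135 m and horizontal distance between each of tile_c, tile_d and scale above 0.135 m) or (horizontal distance between each of tile_a, tile_c, tile_d and scale below 0.135 m and horizontal distance between each of tile_b, tile_e and scale above 0.135 m) or (horizontal distance between each of tile_a, tile_c, tile_e and scale below 0.135 m and horizontal distance between each of tile_b, tile_d and scale above 0.135 m) or (horizontal distance between each of tile_a, tile_d, tile_e and scale below 0.135 m and horizontal distance between each of tile_b, tile_c and scale above 0.135 m) or (horizontal distance between each of tile_a, tile_e and scale above 0.135 m and horizontal distance between each of tile_b, tile_c, tile_d and scale below 0.135 m) or (horizontal distance between each of tile_a, tile_d and scale above 0.135 m and horizontal distance between each of tile_b, tile_c, tile_e and scale below 0.135 m) or (horizontal distance between each of tile_a, tile_c and scale above 0.135 m and horizontal distance between each of tile_b, tile_d, tile_e and scale below 0.135 m) or (horizontal distance between each of tile_a, tile_b and scale above 0.135 m and horizontal distance between each of tile_c, tile_d, tile_e and scale below 0.135 m)) and height (world z) of tile_a between 0.043 and 0.055 m and height (world z) of tile_b between 0.043 and 0.055 m and height (world z) of tile_c between 0.043 and 0.055 m and height (world z) of tile_d between 0.043 and 0.055 m and height (world z) of tile_e between 0.043 and 0.055 m and height (world z) of disc between 0.043 and 0.055 m and angle between each of tile_a, tile_b, tile_c, tile_d, tile_e, disc's own z axis and vertical below 0.12 rad and value of joint each of zero_key, enter_key below 0.0015 m and linear speed of each of tile_a, tile_b, tile_c, tile_d, tile_e, disc below 0.01 m/s); the robot touches nothing.
It fails at once if a tile or the disc is picked up (its underside more than 40 mm above the board) (height (world z) of any of tile_a, tile_b, tile_c, tile_d, tile_e, disc above 0.09 m).
It fails at once if the zero key is pressed with a piece over the pan (value of joint zero_key above 0.004 m and horizontal distance between any of tile_a, tile_b, tile_c, tile_d, tile_e, disc and scale below 0.135 m).
It fails at once if the enter key is pressed without exactly three square tiles on the pan (value of joint enter_key above 0.004 m and (horizontal distance between each of tile_a, tile_b, tile_c and scale above 0.135 m or horizontal distance between each of tile_a, tile_b, tile_d and scale above 0.135 m or horizontal distance between each of tile_a, tile_b, tile_e and scale above 0.135 m or horizontal distance between each of tile_a, tile_c, tile_d and scale above 0.135 m or horizontal distance between each of tile_a, tile_c, tile_e and scale above 0.135 m or horizontal distance between each of tile_a, tile_d, tile_e and scale above 0.135 m or horizontal distance between each of tile_b, tile_c, tile_d and scale above 0.135 m or horizontal distance between each of tile_b, tile_c, tile_e and scale above 0.135 m or horizontal distance between each of tile_b, tile_d, tile_e and scale above 0.135 m or horizontal distance between each of tile_c, tile_d, tile_e and scale above 0.135 m or horizontal distance between each of tile_a, tile_b, tile_c, tile_d and scale below 0.135 m or horizontal distance between each of tile_a, tile_b, tile_c, tile_e and scale below 0.135 m or horizontal distance between each of tile_a, tile_b, tile_d, tile_e and scale below 0.135 m or horizontal distance between each of tile_a, tile_c, tile_d, tile_e and scale below 0.135 m or horizontal distance between each of tile_b, tile_c, tile_d, tile_e and scale below 0.135 m)).
It fails at once if both keys are pressed together (value of joint each of zero_key, enter_key above 0.004 m).
It fails at once if a bystander is moved by more than 20 mm (distance of any of pattern_tile, brush_jar, clay_knife from where it was at the start of the episode above 0.02 m).
It also fails if it takes over 66 s, if anything falls off the work surface, if the arm or the gripper's body presses on something with over 40 N, if the wrist force passes 120 N, or if a joint passes its speed limit or range.

## Robot

A 7-joint arm with a two-finger parallel gripper is mounted at the origin on the work surface. World frame = base frame: x ahead of the robot, y to its left, z up, the work surface at z = 0. Lengths are in m, angles in rad, forces in N, time in s.
With the tool pointing down it reaches from about 0.425 to 0.925 m from the base axis. Payload 6.8 kg.
Tool frame: the origin (TCP) lies at the very end of the fingers, on their centre line; the grasp point (between the pads) lies 19 mm behind it; z points along the fingers, x is the direction in which the jaws open and shut, and the axes are right-handed (so a half turn about z gives the same grasp; the last joint's range is limited). The gripper opens to 85 mm and grips with 20 to 120 N. Pads are 22 mm wide; open, the fingers measure 114 mm over their backs; the gripper's body (76 mm by 85 mm) begins 54 mm behind the grasp point. The pads swing forward as they close: fully open they stand 13 mm farther back than shut.
Start: joints at [-1.362, 0.477, 0.022, 1.555, -0.011, 1.109, -0.083], TCP at [0.21, 0.641, 0.231] pointing down, gripper open.
Joint ranges: [-2.96, 2.96], [-0.34, 2.1], [-1.41, 1.46], [0.24, 2.44], [-1.37, 4.51], [0.17, 1.92], [-2.96, 2.96]. Speed limits (rad/s): [2.39, 2.39, 3.14, 3.14, 3.14, 3.14, 3.14].

## Interface

Orientations are given as a rotation vector (axis times angle).
In Python, from bench import get_obs, imaging, hand_in gives the robot as it stands.
- The arm moves only by the tool send_rows, never from a script. Its argument "motion" is a list of rows, each an object with "dp": the shift along the world's x, y, z in m, a list of three; "rot": the turn, a rotation vector about the world's x, y, z in rad, a list of three; "grip": the finger opening in m, from 0 to 0.0854. In form: [{"dp": [dx, dy, dz], "rot": [ax, ay, az], "grip": grip}, ...]. A call has 1 to 20 rows; each row shifts and turns the pose as measured when the row begins; what a row does not reach is not made up. A row lasts 1/8 s, in which the tool goes at most 62.5 mm and 10.7 degrees, less where a joint would pass 70% of its speed; a pose out of reach is approached as far as the arm can. A call is refused whole if a number of a shift passes 0.0625 or a number of a turn 0.188, either way. A call with a gripper value outside its range is refused whole. The fingers move at their own pace and stop on an object; "grip_force" is the grip in N (left out, the last holds). Time passes only in rows, so rows that do not move let the fingers close. It gives the time, the measured TCP pose, the force and the opening at its end, in the units of the state.
- get_obs(): the state, without advancing time (a new reading comes with each control period).
- imaging.grab_frame(name): name is "scene" or "side" or "wrist"; returns a dict with "img" (480x640x3 uint8, red, green, blue), "fx", "fy", "cx", "cy" (pixels), "R" (3x3) and "t" (3): a world point X has camera coordinates R X + t. Camera axes: x right, y down, z forward; pixel columns grow to the right and rows downward; lengths in m; the calibration is good to about 2 mm. A picture is of the moment at which its call begins. There is no depth.
- hand_in(): hands the job in, once; it reports no verdict.
The state is a dict: "clock": time; "joints": joint angles; "qvel": joint speeds; "tau": joint torques, N m; "tcp_pos": TCP position; "orientation": TCP orientation; "contact_force": force on the tool from outside, world axes, zero at the start; "moment": the same for the moment, N m; "grip_width": finger opening in m.
Only numpy, scipy, OpenCV 4.12 (cv2) and the standard library are available. Lean on these libraries where they do the work, as an engineer would, in place of code of your own. Each camera call takes 0.05 s, during which the arm holds its last target. There are 200 camera calls.

## Working session

There is one attempt and no reset: what is moved stays moved. The work goes in short steps, Python scripts to look and compute and a tool call to move; the robot and the scene stay as the last step left them, time stands still between calls to the robot, and variables do not carry over. Pictures are saved under pics/ and viewed, about 8 in all and at most 12, crops included, and the job is handed in when it is done.

Besides the shell and the picture viewer there is one more tool, called after ">>>" as name(argument=value, ...) on one line, values as JSON. send_rows: Moves the arm, as the interface text tells. Its arguments: {"type":"object","properties":{"motion":{"type":"array","items":{"type":"object","properties":{"dp":{"type":"array","items":{"type":"number"}},"rot":{"type":"array","items":{"type":"number"}},"grip":{"type":"number"}}}},"grip_force":{"type":"number"}},"required":["motion"]}

```bash
mkdir -p pics; cat > h.py <<'E'
import numpy as np, cv2
from bench import get_obs, imaging, hand_in
def grab(n):
    return imaging.grab_frame(n)
def save(f,p): cv2.imwrite(p,f["img"][:,:,::-1])
def ray(f,u,v,z):
    R=np.array(f["R"]);t=np.array(f["t"]);c=-R.T@t
    d=R.T@np.array([(u-f["cx"])/f["fx"],(v-f["cy"])/f["fy"],1])
    return c+d*(z-c[2])/d[2]
def proj(f,X):
    q=np.array(f["R"])@np.array(X)+np.array(f["t"])
    return f["fx"]*q[0]/q[2]+f["cx"],f["fy"]*q[1]/q[2]+f["cy"]
E
python3 - <<'E'
from h import *
a=grab("scene");b=grab("side");save(a,"pics/a.png");save(b,"pics/b.png")
for f in(a,b):
    R=np.array(f["R"]);print(-R.T@np.array(f["t"]),R[2],R[0])
print(get_obs())
E
```

```text
[ 1.3102175  -0.4872758   1.37431164] [-0.44322499  0.31364864 -0.83974766] [5.76851932e-01 8.16848488e-01 6.29029543e-04]
[0.15583574 1.09243222 1.08499025] [ 0.3027967  -0.70217226 -0.64441312] [-0.91246368 -0.40881633  0.01671055]
{'clock': 0.1, 'joints': array([-1.3621132 ,  0.47770504,  0.02235122,  1.55636163, -0.01150776,
        1.10931374, -0.08312078]), 'qvel': array([ 0.00119779, -0.00168886,  0.00057053, -0.00293537, -0.00177542,
        0.00118685, -0.00027365]), 'tau': array([ 5.28652046e-03, -5.97764111e+01,  1.61421541e+00, -2.81960016e+01,
        1.28289734e-02,  4.83183234e-03, -2.12327274e-05]), 'tcp_pos': array([0.21011506, 0.64089222, 0.2304276 ]), 'orientation': array([ 2.54316912e+00,  1.84260462e+00, -1.99661940e-03]), 'contact_force': array([-0.34646101, -1.21185323, -0.24120314]), 'moment': array([-0.03235777, -0.04454619, -0.02560871]), 'grip_width': 0.08556371209669081}
```

View pics/a.png

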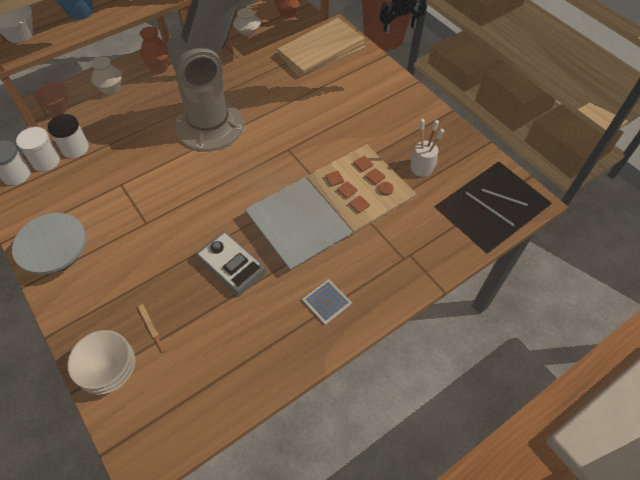

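View pics/b.png

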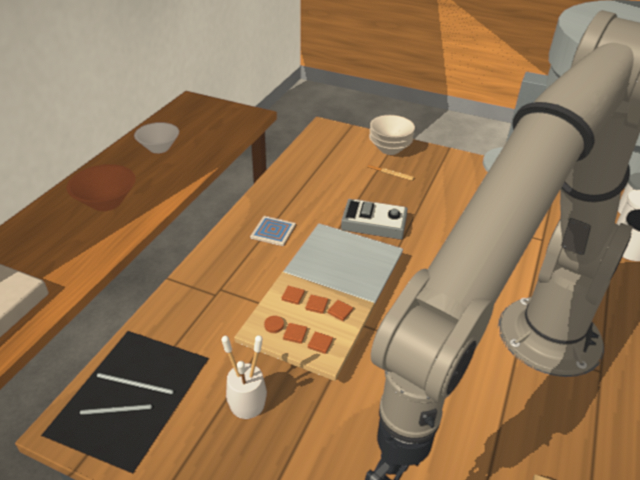

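The scene view shows the board on the pan's +y side. The near column is all squares, at about (335,179), (347,190) and (360,205). The disc is in the far column at (386,189). The console is at (230,263), with the zero key at (217,246). The side view agrees.

```bash
cat >> h.py <<'E'
def tiles(f,z=0.062,box=None,amin=60):
    hsv=cv2.cvtColor(f["img"],cv2.COLOR_RGB2HSV)
    m=((hsv[:,:,0]<12)&(hsv[:,:,1]>140)&(hsv[:,:,2]>60)).astype(np.uint8)
    if box: 
        k=np.zeros_like(m);k[box[1]:box[3],box[0]:box[2]]=1;m*=k
    out=[]
    for c in cv2.findContours(m,cv2.RETR_EXTERNAL,cv2.CHAIN_APPROX_NONE)[0]:
        a=cv2.contourArea(c)
        if a<amin: continue
        P=np.array([ray(f,u,v,z)[:2] for u,v in c[:,0]]).astype(np.float32)
        out.append((a,P.mean(0),cv2.minAreaRect(P*1000)))
    return out
E
python3 - <<'E'
from h import *
for n,box in(("scene",(300,130,420,230)),("side",(220,270,380,380))):
    f=grab(n);print(n,f["fx"])
    for a,c,r in tiles(f,0.058,box):print(a,c.round(3),np.round(r[1],0),round(r[2],1))
    pts={"scene":[(217,244,.058),(236,263,.058),(248,208,.048),(305,178,.048),(350,235,.048),(290,266,.048),(367,146,.05),(414,190,.05)],"side":[(394,212,.058),(367,209,.058)]}[n]
    for u,v,z in pts: print((u,v),ray(f,u,v,z).round(3))
E
```

```text
scene 543.6174818705266
86.0 [0.591 0.189] [42. 38.] 1.7
103.0 [0.593 0.294] [41. 42.] 36.9
102.0 [0.529 0.195] [42. 38.] 8.7
108.0 [0.47  0.188] [40. 41.] 77.9
128.5 [0.537 0.297] [44. 44.] 8.7
116.0 [0.474 0.298] [43. 41.] 0.6
(217, 244) [ 0.473 -0.231  0.058]
(236, 263) [ 0.558 -0.219  0.058]
(248, 208) [ 0.408 -0.089  0.048]
(305, 178) [0.412 0.118 0.048]
(350, 235) [0.663 0.103 0.048]
(290, 266) [ 0.649 -0.098  0.048]
(367, 146) [0.42  0.358 0.05 ]
(414, 190) [0.646 0.364 0.05 ]
side 587.8937180965303
293.5 [0.475 0.299] [43. 47.] 1.8
276.5 [0.538 0.298] [44. 48.] 9.1
218.0 [0.594 0.294] [42. 46.] 25.0
256.0 [0.472 0.189] [48. 45.] 79.6
242.0 [0.53  0.194] [43. 49.] 9.5
225.5 [0.595 0.191] [44. 48.] 5.2
(394, 212) [ 0.474 -0.228  0.058]
(367, 209) [ 0.549 -0.209  0.058]
```

>>> send_rows(motion=[{"dp": [0, 0, 0.05], "rot": [0, 0, 0], "grip": 0}, {"dp": [0, 0, 0.05], "rot": [0, 0, 0], "grip": 0}, {"dp": [0.025, -0.044, 0], "rot": [0, 0, -0.18], "grip": 0}, {"dp": [0.025, -0.044, 0], "rot": [0, 0, -0.18], "grip": 0}, {"dp": [0.025, -0.044, 0], "rot": [0, 0, -0.18], "grip": 0}, {"dp": [0.025, -0.044, 0], "rot": [0, 0, -0.18], "grip": 0}, {"dp": [0.025, -0.044, 0], "rot": [0, 0, -0.18], "grip": 0}, {"dp": [0.025, -0.044, 0], "rot": [0, 0, -0.18], "grip": 0}, {"dp": [0.025, -0.044, 0], "rot": [0, 0, -0.18], "grip": 0}, {"dp": [0.025, -0.044, 0], "rot": [0, 0, 0], "grip": 0}, {"dp": [0.025, -0.044, 0], "rot": [0, 0, 0], "grip": 0}, {"dp": [0.025, -0.044, 0], "rot": [0, 0, 0], "grip": 0}])

```text
clock: 1.7
tcp_pos: [0.4616, 0.1884, 0.3314]
orientation: [-3.136, 0.063, 0.006]
contact_force: [0.9, -0.2, -0.8]
grip_width: 0.0004
```

```bash
python3 - <<'E'
from h import *
f=grab("wrist");save(f,"pics/w1.png");o=get_obs();print(o["clock"],o["tcp_pos"],o["orientation"],o["joints"])
for a,c,r in tiles(f,0.062,None,400):print(a,c.round(4),np.round(r[0],1),np.round(r[1],0),round(r[2],1))
E
```

```text
1.75 [0.46490954 0.18082397 0.33177289] [-3.13779665e+00  7.76662985e-02  2.49765664e-03] [-0.95396312  0.08718575  0.5004126   1.86111888 -0.04824235  1.20442666
 -0.48734647]
958.5 [0.5978 0.1868] [598.  187.1] [41. 40.] 4.4
610.5 [0.5339 0.192 ] [534.1 190.4] [42. 39.] 8.4
1057.5 [0.5972 0.2895] [597.3 289.4] [43. 38.] 4.7
1097.5 [0.4777 0.2918] [479.2 294. ] [42. 38.] 1.2
1245.0 [0.5414 0.2932] [542.1 292.5] [43. 38.] 8.7
```

View pics/w1.png

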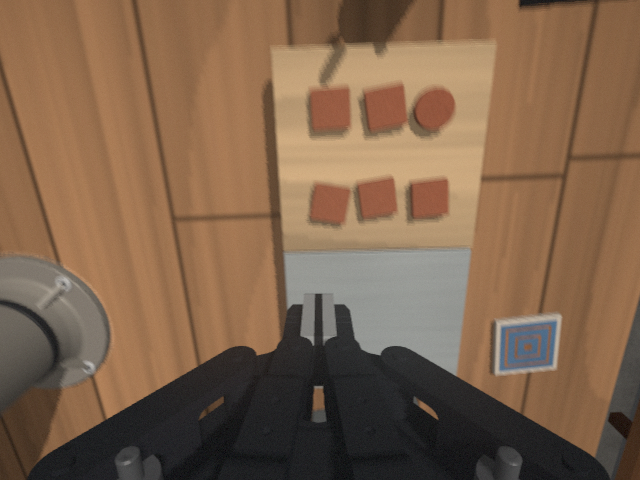

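Wrist view: the near column holds three squares at (330,203), (377,197) and (430,198), with the disc at (434,108). The pan is below them and empty. Next I'll go beyond the console to look at the keys.

>>> send_rows(motion=[{"dp": [0.004, -0.055, 0], "rot": [0, 0, 0], "grip": 0}, {"dp": [0.004, -0.055, 0], "rot": [0, 0, 0], "grip": 0}, {"dp": [0.004, -0.055, 0], "rot": [0, 0, 0], "grip": 0}, {"dp": [0.004, -0.055, 0], "rot": [0, 0, 0], "grip": 0}, {"dp": [0.004, -0.055, 0], "rot": [0, 0, 0], "grip": 0}, {"dp": [0.004, -0.055, 0], "rot": [0, 0, 0], "grip": 0}, {"dp": [0.004, -0.055, -0.03], "rot": [0, 0, 0], "grip": 0}, {"dp": [0.004, -0.055, -0.03], "rot": [0, 0, 0], "grip": 0}, {"dp": [0.004, -0.055, -0.03], "rot": [0, 0, 0], "grip": 0}, {"dp": [0, 0, 0], "rot": [0, 0, 0], "grip": 0}, {"dp": [0, 0, 0], "rot": [0, 0, 0], "grip": 0}])

```text
clock: 3.12
tcp_pos: [0.4997, -0.3227, 0.2412]
orientation: [-3.136, 0.075, -0.004]
contact_force: [-0.6, -0.2, 0.4]
grip_width: -0.0001
```

```bash
python3 - <<'E'
from h import *
f=grab("wrist");save(f,"pics/w2.png");o=get_obs();print(o["clock"],o["tcp_pos"],o["orientation"],o["qvel"].max())
import pickle;pickle.dump(f,open("w2.pkl","wb"))
E
```

```text
3.175 [ 0.4994653  -0.32261936  0.24135063] [-3.13637065  0.07508889 -0.00387903] 0.0035165562739657525
```

View pics/w2.png

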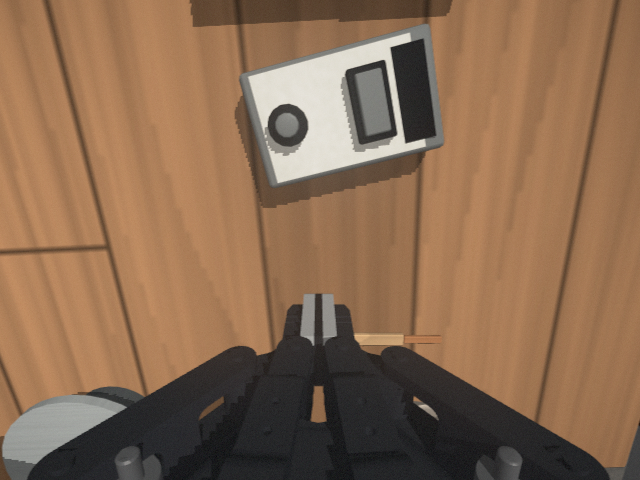

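The zero key is at (287,124) and the enter key at (371,101).

```bash
python3 - <<'E'
from h import *
import pickle;f=pickle.load(open("w2.pkl","rb"))
for u,v,z in((287,124,.058),(371,101,.058),(287,125,.052),(371,102,.052)):print(ray(f,u,v,z).round(4))
E
```

```text
[ 0.4771 -0.234   0.058 ]
[ 0.5535 -0.2183  0.058 ]
[ 0.4766 -0.2348  0.052 ]
[ 0.5544 -0.2187  0.052 ]
```

>>> send_rows(motion=[{"dp": [-0.012, 0.045, 0], "rot": [0, 0, 0], "grip": 0}, {"dp": [-0.011, 0.045, 0], "rot": [0, 0, 0], "grip": 0}, {"dp": [0, 0, -0.05], "rot": [0, 0, 0], "grip": 0}, {"dp": [0, 0, -0.05], "rot": [0, 0, 0], "grip": 0}, {"dp": [0, 0, -0.05], "rot": [0, 0, 0], "grip": 0}, {"dp": [0, 0, -0.01], "rot": [0, 0, 0], "grip": 0}, {"dp": [0, 0, 0], "rot": [0, 0, 0], "grip": 0}])

```text
clock: 4.05
tcp_pos: [0.4851, -0.2169, 0.0856]
orientation: [-3.132, 0.038, -0.033]
contact_force: [0.3, -0.2, 0.6]
grip_width: 0.0003
```

>>> send_rows(motion=[{"dp": [-0.0085, -0.0155, 0], "rot": [0, 0.021, 0], "grip": 0}, {"dp": [0, 0, -0.008], "rot": [0, 0, 0], "grip": 0}, {"dp": [0, 0, 0], "rot": [0, 0, 0], "grip": 0}])

```text
clock: 4.42
tcp_pos: [0.4789, -0.2348, 0.0815]
orientation: [-3.134, 0.038, -0.009]
contact_force: [-0.9, 0.2, -0.4]
grip_width: 0.0001
```

>>> send_rows(motion=[{"dp": [-0.001, 0.001, -0.012], "rot": [0, 0, 0], "grip": 0}, {"dp": [-0.001, 0.001, -0.009], "rot": [0, 0, 0], "grip": 0}, {"dp": [0, 0, -0.004], "rot": [0, 0, 0], "grip": 0}, {"dp": [0, 0, 0], "rot": [0, 0, 0], "grip": 0}])

```text
clock: 4.92
tcp_pos: [0.4776, -0.2331, 0.056]
orientation: [-3.133, 0.038, -0.012]
contact_force: [-2.7, 2.4, 13.5]
grip_width: -0.0001
```

>>> send_rows(motion=[{"dp": [0, 0, -0.002], "rot": [0, 0, 0], "grip": 0}, {"dp": [0, 0, 0], "rot": [0, 0, 0], "grip": 0}])

```text
clock: 5.18
tcp_pos: [0.4776, -0.2331, 0.0562]
orientation: [-3.13, 0.039, -0.014]
contact_force: [-1.6, -0.8, 3.5]
grip_width: 0.0004
```

```bash
python3 - <<'E'
from h import *
f=grab("wrist");save(f,"pics/w3.png")
i=f["img"];cv2.imwrite("pics/w3c.png",cv2.resize(i[220:380,240:430],None,fx=4,fy=4)[:,:,::-1][:600])
o=get_obs();print(o["clock"],o["tcp_pos"],o["contact_force"])
E
```

```text
5.225 [ 0.47761911 -0.23307667  0.0560111 ] [-2.37288236  1.53077249  9.89156032]
```

View pics/w3c.png

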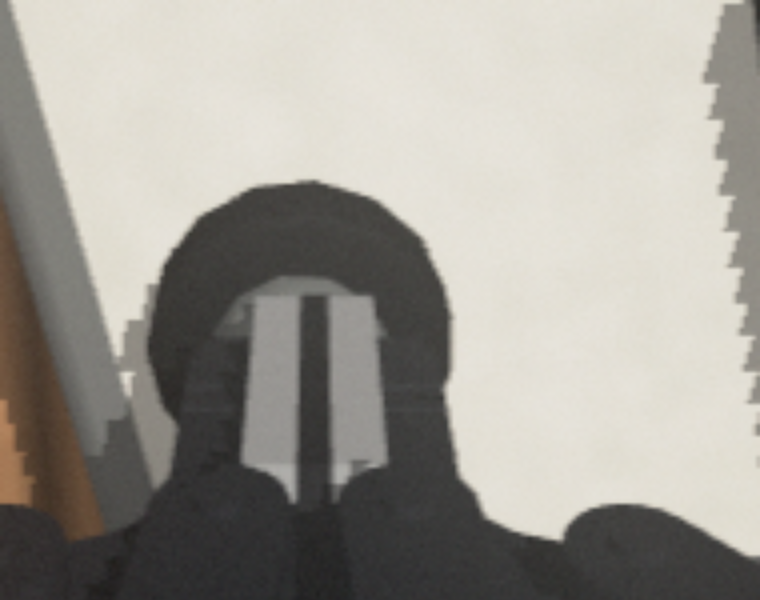

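>>> send_rows(motion=[{"dp": [0, 0, -0.006], "rot": [0, 0, 0], "grip": 0}])

```text
clock: 5.35
tcp_pos: [0.4781, -0.2333, 0.054]
orientation: [-3.126, 0.041, -0.016]
contact_force: [-22.9, 15.7, 100.5]
grip_width: -0.0
```

>>> send_rows(motion=[{"dp": [0, 0, -0.006], "rot": [0, 0, 0], "grip": 0}, {"dp": [0, 0, -0.002], "rot": [0, 0, 0], "grip": 0}])

```text
clock: 5.6
tcp_pos: [0.4778, -0.2332, 0.0558]
orientation: [-3.114, 0.046, -0.022]
contact_force: [-7.8, 4.2, 23.6]
grip_width: 0.0003
```

>>> send_rows(motion=[{"dp": [0, 0, 0.02], "rot": [0, 0, 0], "grip": 0}, {"dp": [0, 0, 0.05], "rot": [0, 0, 0], "grip": 0.012}, {"dp": [0, 0.055, 0], "rot": [0, 0, 0], "grip": 0.012}, {"dp": [0, 0.055, 0], "rot": [0, 0, 0], "grip": 0.012}, {"dp": [0, 0.055, 0], "rot": [0, 0, 0], "grip": 0.012}, {"dp": [0, 0.055, 0], "rot": [0, 0, 0], "grip": 0.012}, {"dp": [0, 0.055, 0], "rot": [0, 0, 0], "grip": 0.012}, {"dp": [0, 0.055, 0], "rot": [0, 0, 0], "grip": 0.012}, {"dp": [0, 0.055, 0], "rot": [0, 0, 0], "grip": 0.012}, {"dp": [0, 0.055, 0], "rot": [0, 0, 0], "grip": 0.012}, {"dp": [0, 0, 0], "rot": [0, 0, 0], "grip": 0.012}, {"dp": [0, 0, 0], "rot": [0, 0, 0], "grip": 0.012}])

```text
clock: 7.1
tcp_pos: [0.474, 0.2209, 0.127]
orientation: [-3.114, 0.047, -0.025]
contact_force: [-1.3, -0.6, -0.0]
grip_width: 0.0118
```

```bash
cat >> h.py <<'E'
from scipy.spatial.transform import Rotation as Ro
def st(yaw=-.055):
    o=get_obs();R=Ro.from_rotvec(o["orientation"])
    T=np.array([[np.cos(yaw),np.sin(yaw),0],[np.sin(yaw),-np.cos(yaw),0],[0,0,-1]])
    print(o["clock"],o["tcp_pos"].round(4),"fixrot",(Ro.from_matrix(T)*R.inv()).as_rotvec().round(3),o["contact_force"].round(1),o["grip_width"].round(4))
E
python3 -c "from h import *;st()"
```

```text
Traceback (most recent call last):
  File "h.py", line 29, in st
    print(o["clock"],o["tcp_pos"].round(4),"fixrot",(Ro.from_matrix(T)*R.inv()).as_rotvec().round(3),o["contact_force"].round(1),o["grip_width"].round(4))
                                                                                                                                 ^^^^^^^^^^^^^^^^^^^^^
AttributeError: 'float' object has no attribute 'round'
```

```bash
sed -i 's/o\["grip_width"\].round(4)/round(o["grip_width"],4)/' h.py
python3 -c "
from h import *;st()
f=grab('scene')
for a,c,r in tiles(f,0.058,(300,130,420,230)):print(a,c.round(3))
f=grab('side')
for a,c,r in tiles(f,0.058,(220,270,380,380)):print(a,c.round(3))
"
```

```text
7.1 [0.474  0.2209 0.127 ] fixrot [-0.027  0.017 -0.025] [-1.3 -0.6 -0. ] 0.0118
89.0 [0.595 0.191]
108.0 [0.593 0.294]
108.0 [0.529 0.194]
99.5 [0.469 0.19 ]
122.5 [0.536 0.297]
122.5 [0.475 0.298]
292.0 [0.475 0.299]
279.0 [0.538 0.298]
220.0 [0.594 0.294]
247.5 [0.471 0.19 ]
240.0 [0.53  0.194]
227.5 [0.595 0.191]
```

>>> send_rows(motion=[{"dp": [-0.002, 0.021, 0], "rot": [-0.027, 0.017, -0.025], "grip": 0.012}, {"dp": [0, 0, -0.025], "rot": [0, 0, 0], "grip": 0.012}, {"dp": [0, 0, -0.02], "rot": [0, 0, 0], "grip": 0.012}, {"dp": [0, 0, 0], "rot": [0, 0, 0], "grip": 0.012}])

```text
clock: 7.7
tcp_pos: [0.4737, 0.2362, 0.0818]
orientation: [-3.14, 0.106, 0.0]
contact_force: [0.5, -0.2, -0.4]
grip_width: 0.012
```

```bash
python3 -c "
from h import *;st()"
```

```text
7.7 [0.4737 0.2362 0.0818] fixrot [-0.    -0.     0.012] [ 0.5 -0.2 -0.4] 0.012
```

>>> send_rows(motion=[{"dp": [-0.002, 0.006, -0.008], "rot": [0, 0, 0], "grip": 0.012}, {"dp": [0, 0, -0.01], "rot": [0, 0, 0], "grip": 0.012}, {"dp": [0, 0, -0.003], "rot": [0, 0, 0], "grip": 0.012}, {"dp": [0, 0, 0], "rot": [0, 0, 0], "grip": 0.012}])

```text
clock: 8.2
tcp_pos: [0.4727, 0.2416, 0.0611]
orientation: [-3.138, 0.11, -0.003]
contact_force: [0.1, -0.1, -0.4]
grip_width: 0.012
```

```bash
python3 - <<'E'
from h import *
st()
f=grab("side");save(f,"pics/s2.png");cv2.imwrite("pics/s2c.png",cv2.resize(f["img"][260:390,220:400],None,fx=4,fy=4)[:,:,::-1])
E
```

```text
8.2 [0.4727 0.2416 0.0611] fixrot [-0.001  0.002  0.015] [ 0.1 -0.1 -0.4] 0.012
```

View pics/s2c.png

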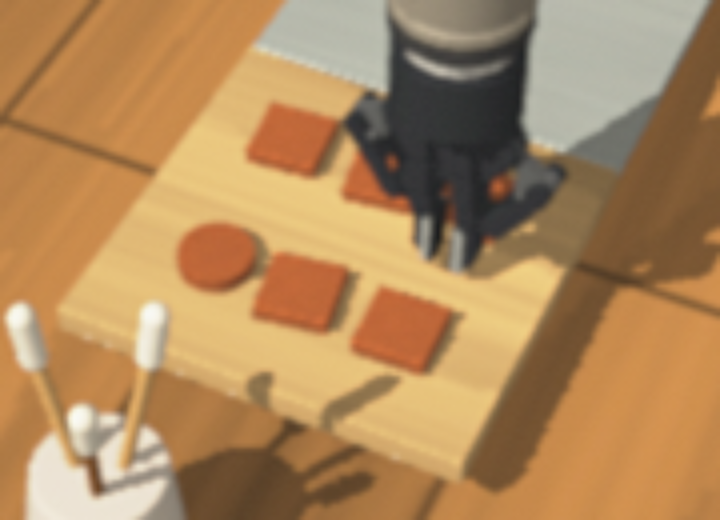

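>>> send_rows(motion=[{"dp": [0, 0, -0.004], "rot": [0, 0, 0], "grip": 0.012}, {"dp": [0, -0.02, 0], "rot": [0, 0, 0], "grip": 0.012}, {"dp": [0, -0.018, 0], "rot": [0, 0, 0], "grip": 0.012}, {"dp": [0, -0.018, 0], "rot": [0, 0, 0], "grip": 0.012}, {"dp": [0, -0.018, 0], "rot": [0, 0, 0], "grip": 0.012}])

```text
clock: 8.88
tcp_pos: [0.4729, 0.1626, 0.0576]
orientation: [-3.138, 0.11, -0.005]
contact_force: [0.3, 0.7, 0.5]
grip_width: 0.0121
```

```bash
python3 -c "
from h import *;st()"
```

```text
8.875 [0.4729 0.1626 0.0576] fixrot [-0.002  0.003  0.015] [0.3 0.7 0.5] 0.0121
```

>>> send_rows(motion=[{"dp": [0, -0.018, 0], "rot": [0, 0, 0], "grip": 0.012}, {"dp": [0, -0.018, 0], "rot": [0, 0, 0], "grip": 0.012}, {"dp": [0, -0.014, 0], "rot": [0, 0, 0], "grip": 0.012}, {"dp": [0, -0.008, 0], "rot": [0, 0, 0], "grip": 0.012}, {"dp": [0, -0.002, 0], "rot": [0, 0, 0], "grip": 0.012}, {"dp": [0, 0, 0], "rot": [0, 0, 0], "grip": 0.012}])

```text
clock: 9.62
tcp_pos: [0.4731, 0.0967, 0.0579]
orientation: [-3.137, 0.115, -0.005]
contact_force: [-0.4, -0.4, 0.7]
grip_width: 0.0123
```

```bash
python3 -c "
from h import *;st()
f=grab('scene')
for a,c,r in tiles(f,0.058,(270,130,420,230)):print(a,c.round(3))"
```

```text
9.625 [0.4731 0.0967 0.0579] fixrot [-0.002  0.003  0.018] [-0.4 -0.4  0.7] 0.0123
111.0 [0.593 0.191]
111.0 [0.529 0.193]
101.0 [0.594 0.294]
123.0 [0.537 0.297]
117.0 [0.474 0.298]
```

>>> send_rows(motion=[{"dp": [0, 0.01, 0], "rot": [0, 0, 0], "grip": 0.012}, {"dp": [0, 0, 0.03], "rot": [0, 0, 0.015], "grip": 0.012}, {"dp": [0, 0, 0.02], "rot": [0, 0, 0], "grip": 0.012}, {"dp": [0.019, 0.045, 0], "rot": [0, 0, 0], "grip": 0.012}, {"dp": [0.019, 0.045, 0], "rot": [0, 0, 0], "grip": 0.012}, {"dp": [0.019, 0.042, 0], "rot": [0, 0, 0], "grip": 0.012}, {"dp": [0, 0, 0], "rot": [0, 0, 0], "grip": 0.012}, {"dp": [0, 0, 0], "rot": [0, 0, 0], "grip": 0.012}])

```text
clock: 10.68
tcp_pos: [0.5291, 0.2526, 0.109]
orientation: [-3.137, 0.075, -0.003]
contact_force: [-0.0, -0.8, 0.4]
grip_width: 0.0121
```

```bash
python3 -c "
from h import *;st()
f=grab('scene')
for a,c,r in tiles(f,0.058,(270,130,420,230)):print(a,c.round(3))
f=grab('side')
for a,c,r in tiles(f,0.058,(220,220,400,380)):print(a,c.round(3))"
```

```text
10.675 [0.5291 0.2526 0.109 ] fixrot [-0.004  0.002 -0.007] [-0.  -0.8  0.4] 0.0121
107.0 [0.595 0.191]
69.5 [0.535 0.195]
104.0 [0.593 0.293]
117.5 [0.537 0.297]
294.0 [0.475 0.299]
278.0 [0.538 0.298]
220.5 [0.594 0.294]
116.0 [0.521 0.196]
169.0 [0.597 0.196]
198.5 [0.475 0.067]
```

>>> send_rows(motion=[{"dp": [0.001, -0.01, 0], "rot": [0, 0, 0], "grip": 0.012}, {"dp": [0, 0, -0.02], "rot": [0, 0, 0], "grip": 0.012}, {"dp": [0, 0, -0.014], "rot": [0, 0, 0], "grip": 0.012}, {"dp": [0, 0, 0], "rot": [0, 0, 0], "grip": 0.012}])

```text
clock: 11.28
tcp_pos: [0.529, 0.2386, 0.0724]
orientation: [-3.137, 0.083, -0.001]
contact_force: [-0.0, -0.2, -0.1]
grip_width: 0.0122
```

>>> send_rows(motion=[{"dp": [0, 0.003, -0.01], "rot": [0, 0, 0], "grip": 0.012}, {"dp": [0, 0, -0.004], "rot": [0, 0, 0], "grip": 0.012}, {"dp": [0, 0, 0], "rot": [0, 0, 0], "grip": 0.012}, {"dp": [0, -0.02, 0], "rot": [0, 0, 0], "grip": 0.012}, {"dp": [0, -0.018, 0], "rot": [0, 0, 0], "grip": 0.012}, {"dp": [0, -0.018, 0], "rot": [0, 0, 0], "grip": 0.012}, {"dp": [0, -0.018, 0], "rot": [0, 0, 0], "grip": 0.012}])

```text
clock: 12.15
tcp_pos: [0.5295, 0.1631, 0.0581]
orientation: [-3.136, 0.082, -0.003]
contact_force: [-0.7, -0.3, 0.2]
grip_width: 0.0125
```

>>> send_rows(motion=[{"dp": [0, -0.018, 0], "rot": [0, 0, 0], "grip": 0.012}, {"dp": [0, -0.018, 0], "rot": [0, 0, 0], "grip": 0.012}, {"dp": [0, -0.014, 0], "rot": [0, 0, 0], "grip": 0.012}, {"dp": [0, -0.008, 0], "rot": [0, 0, 0], "grip": 0.012}, {"dp": [0, -0.002, 0], "rot": [0, 0, 0], "grip": 0.012}, {"dp": [0, 0, 0], "rot": [0, 0, 0], "grip": 0.012}, {"dp": [0, 0.01, 0], "rot": [0, 0, 0], "grip": 0.012}, {"dp": [0, 0, 0.03], "rot": [0, 0, 0], "grip": 0.012}, {"dp": [0, 0, 0.02], "rot": [0, 0, 0], "grip": 0.012}, {"dp": [0.021, 0.045, 0], "rot": [0, 0, 0], "grip": 0.012}, {"dp": [0.021, 0.045, 0], "rot": [0, 0, 0], "grip": 0.012}, {"dp": [0.021, 0.035, 0], "rot": [0, 0, 0], "grip": 0.012}, {"dp": [0, 0, 0], "rot": [0, 0, 0], "grip": 0.012}, {"dp": [0, 0, 0], "rot": [0, 0, 0], "grip": 0.012}])

```text
clock: 13.9
tcp_pos: [0.5915, 0.2469, 0.1092]
orientation: [-3.134, 0.07, -0.0]
contact_force: [-0.0, -1.2, 0.4]
grip_width: 0.0121
```

```bash
python3 -c "
from h import *;st()
for n,b in(('scene',(270,130,420,250)),('side',(220,220,400,380))):
  print(n)
  for a,c,r in tiles(grab(n),0.058,b):print(a,c.round(3))"
```

```text
13.9 [0.5915 0.2469 0.1092] fixrot [-0.007  0.    -0.01 ] [-0.  -1.2  0.4] 0.0121
scene
89.0 [0.597 0.192]
98.0 [0.593 0.293]
side
294.0 [0.475 0.299]
279.0 [0.538 0.298]
219.5 [0.594 0.294]
135.5 [0.593 0.197]
198.5 [0.474 0.067]
192.5 [0.526 0.068]
```

>>> send_rows(motion=[{"dp": [0.003, -0.003, 0], "rot": [0, 0, 0], "grip": 0.012}, {"dp": [0, 0, -0.02], "rot": [0, 0, 0], "grip": 0.012}, {"dp": [0, 0, -0.014], "rot": [0, 0, 0], "grip": 0.012}, {"dp": [0, 0, 0], "rot": [0, 0, 0], "grip": 0.012}])

```text
clock: 14.5
tcp_pos: [0.5935, 0.2405, 0.0725]
orientation: [-3.134, 0.077, 0.002]
contact_force: [0.5, -0.8, -0.7]
grip_width: 0.012
```

>>> send_rows(motion=[{"dp": [0, 0.001, -0.01], "rot": [0, 0, 0], "grip": 0.012}, {"dp": [0, 0, -0.004], "rot": [0, 0, 0], "grip": 0.012}, {"dp": [0, 0, 0], "rot": [0, 0, 0], "grip": 0.012}, {"dp": [0, -0.02, 0], "rot": [0, 0, 0], "grip": 0.012}, {"dp": [0, -0.018, 0], "rot": [0, 0, 0], "grip": 0.012}, {"dp": [0, -0.018, 0], "rot": [0, 0, 0], "grip": 0.012}, {"dp": [0, -0.018, 0], "rot": [0, 0, 0], "grip": 0.012}])

```text
clock: 15.38
tcp_pos: [0.594, 0.1627, 0.0583]
orientation: [-3.134, 0.077, 0.0]
contact_force: [0.2, 1.0, -0.8]
grip_width: 0.0117
```

>>> send_rows(motion=[{"dp": [0, -0.018, 0], "rot": [0, 0, 0], "grip": 0.012}, {"dp": [0, -0.018, 0], "rot": [0, 0, 0], "grip": 0.012}, {"dp": [0, -0.014, 0], "rot": [0, 0, 0], "grip": 0.012}, {"dp": [0, -0.008, 0], "rot": [0, 0, 0], "grip": 0.012}, {"dp": [0, -0.004, 0], "rot": [0, 0, 0], "grip": 0.012}, {"dp": [0, 0, 0], "rot": [0, 0, 0], "grip": 0.012}, {"dp": [0, 0.01, 0], "rot": [0, 0, 0], "grip": 0.012}, {"dp": [0, 0, 0.03], "rot": [0, 0, 0], "grip": 0}, {"dp": [0, 0, 0.05], "rot": [0, 0, 0], "grip": 0}, {"dp": [-0.006, -0.045, 0], "rot": [0, 0, 0], "grip": 0}, {"dp": [-0.006, -0.05, 0], "rot": [0, 0, 0], "grip": 0}, {"dp": [-0.006, -0.05, 0], "rot": [0, 0, 0], "grip": 0}, {"dp": [-0.006, -0.05, 0], "rot": [0, 0, 0], "grip": 0}, {"dp": [-0.006, -0.05, 0], "rot": [0, 0, 0], "grip": 0}, {"dp": [-0.006, -0.05, 0], "rot": [0, 0, 0], "grip": 0}, {"dp": [0, 0, 0], "rot": [0, 0, 0], "grip": 0}, {"dp": [0, 0, 0], "rot": [0, 0, 0], "grip": 0}])

```text
clock: 17.5
tcp_pos: [0.56, -0.1806, 0.1409]
orientation: [-3.131, 0.044, -0.004]
contact_force: [0.3, 0.7, 0.3]
grip_width: 0.0001
```

```bash
python3 -c "
from h import *;st()
for n,b in(('scene',(270,130,420,250)),('side',(220,220,400,380))):
  f=grab(n);save(f,'pics/e_%s.png'%n);print(n)
  for a,c,r in tiles(f,0.058,b):print(a,c.round(3),r[1])
cv2.imwrite('pics/e_c.png',cv2.resize(f['img'][180:390,210:430],None,fx=2.8,fy=2.8)[:,:,::-1])"
```

```text
17.5 [ 0.56   -0.1806  0.1409] fixrot [-0.01   0.003 -0.027] [0.3 0.7 0.3] 0.0001
scene
103.0 [0.593 0.293] (39.120086669921875, 40.54983139038086)
119.0 [0.537 0.297] (43.80155563354492, 39.49131774902344)
120.5 [0.474 0.297] (43.9906120300293, 41.47177505493164)
side
292.5 [0.475 0.299] (43.467201232910156, 47.14253616333008)
277.5 [0.538 0.298] (44.06171798706055, 47.64824295043945)
218.5 [0.594 0.294] (41.850101470947266, 45.71968460083008)
206.5 [0.474 0.067] (48.0115852355957, 44.63414764404297)
195.5 [0.526 0.068] (47.9005126953125, 43.356773376464844)
188.0 [0.592 0.065] (47.560176849365234, 43.75935745239258)
```

View pics/e_c.png

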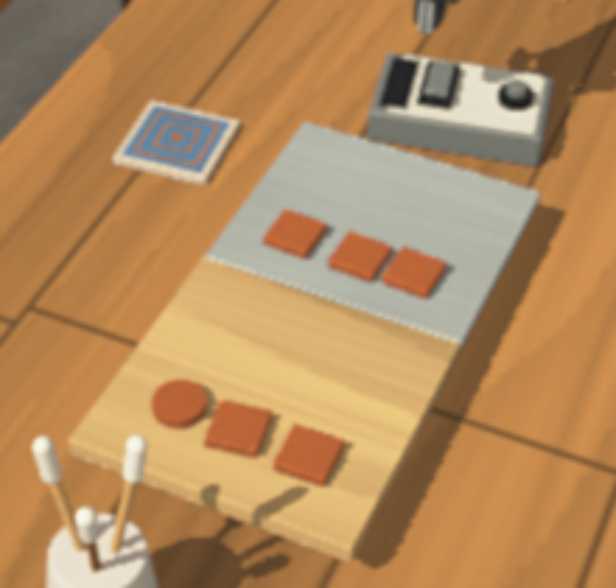

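Crop: the three squares at (295,233), (360,256) and (414,272) lie flat on the pan, well inside its edges. The two other squares and the disc are on the board. Now the enter key.

>>> send_rows(motion=[{"dp": [-0.006, -0.034, 0], "rot": [-0.01, 0.003, 0], "grip": 0}, {"dp": [0, 0, -0.035], "rot": [0, 0, 0], "grip": 0}, {"dp": [0, 0, -0.02], "rot": [0, 0, 0], "grip": 0}, {"dp": [0, 0, 0], "rot": [0, 0, 0], "grip": 0}])

```text
clock: 18.1
tcp_pos: [0.5569, -0.2087, 0.0846]
orientation: [-3.14, 0.027, -0.002]
contact_force: [0.2, 0.3, 0.6]
grip_width: 0.0001
```

>>> send_rows(motion=[{"dp": [-0.003, -0.009, -0.005], "rot": [0, 0, 0], "grip": 0}, {"dp": [0, 0, -0.009], "rot": [0, 0, 0], "grip": 0}, {"dp": [0, 0, 0], "rot": [0, 0, 0], "grip": 0}])

```text
clock: 18.48
tcp_pos: [0.5551, -0.218, 0.0714]
orientation: [-3.141, 0.025, -0.005]
contact_force: [-0.8, -0.1, 0.1]
grip_width: 0.0001
```

>>> send_rows(motion=[{"dp": [0, 0, -0.005], "rot": [0, 0, 0], "grip": 0}, {"dp": [0, 0, -0.004], "rot": [0, 0, 0], "grip": 0}, {"dp": [0, 0, -0.002], "rot": [0, 0, 0], "grip": 0}, {"dp": [0, 0, 0], "rot": [0, 0, 0], "grip": 0}])

```text
clock: 18.98
tcp_pos: [0.5555, -0.218, 0.0602]
orientation: [-3.141, 0.024, -0.007]
contact_force: [0.6, -0.6, -0.5]
grip_width: 0.0001
```

>>> send_rows(motion=[{"dp": [0, 0, -0.003], "rot": [0, 0, 0], "grip": 0}, {"dp": [0, 0, 0], "rot": [0, 0, 0], "grip": 0}])

```text
clock: 19.23
tcp_pos: [0.5558, -0.2181, 0.0573]
orientation: [-3.141, 0.024, -0.008]
contact_force: [-1.0, 0.2, 1.7]
grip_width: 0.0002
```

>>> send_rows(motion=[{"dp": [0, 0, -0.002], "rot": [0, 0, 0], "grip": 0}, {"dp": [0, 0, 0], "rot": [0, 0, 0], "grip": 0}])

```text
clock: 19.48
tcp_pos: [0.5559, -0.2182, 0.0555]
orientation: [-3.141, 0.024, -0.008]
contact_force: [-0.7, 0.4, 1.8]
grip_width: 0.0002
```

>>> send_rows(motion=[{"dp": [0, 0, -0.002], "rot": [0, 0, 0], "grip": 0}, {"dp": [0, 0, 0], "rot": [0, 0, 0], "grip": 0}])

```text
clock: 19.73
tcp_pos: [0.5559, -0.2182, 0.0536]
orientation: [-3.141, 0.025, -0.009]
contact_force: [-1.0, 1.2, 3.9]
grip_width: 0.0001
```

```bash
python3 -c "
from h import *;st(-.016)
f=grab('wrist');cv2.imwrite('pics/w4c.png',cv2.resize(f['img'][220:380,240:430],None,fx=4,fy=4)[:,:,::-1][:600])
st()
import pickle;g=pickle.load(open('w2.pkl','rb'))
print(f['R'],f['t'])"
```

```text
19.725 [ 0.5559 -0.2182  0.0536] fixrot [-0.001  0.005 -0.   ] [-1.   1.2  3.9] 0.0001
19.775 [ 0.5559 -0.2182  0.0536] fixrot [-0.001  0.005 -0.039] [-1.7  0.9  2.6] -0.0002
[[ 0.99986125 -0.01526416  0.00666951]
 [-0.01658466 -0.94964188  0.31289814]
 [ 0.00155752 -0.31296534 -0.94976327]] [-0.56032843 -0.1836578   0.14314775]
```

View pics/w4c.png

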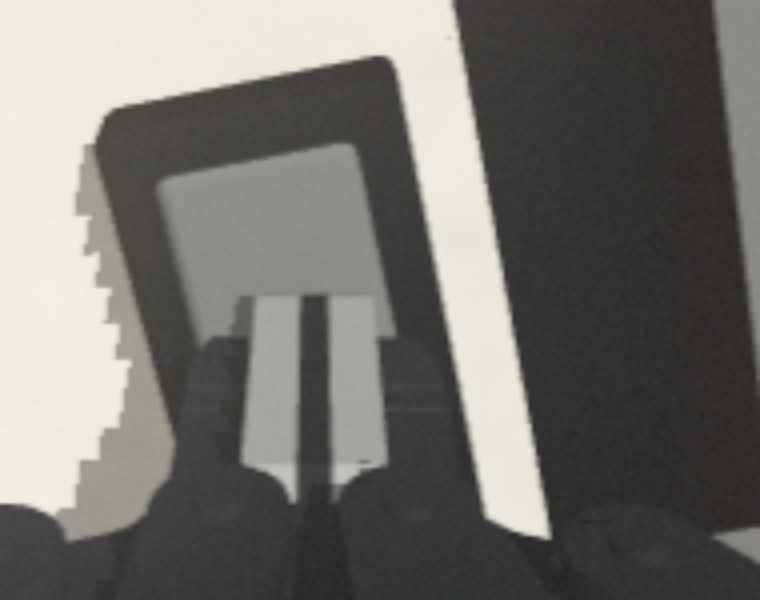

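```bash
python3 - <<'E'
from h import *
f=grab('wrist');o=get_obs()
R4=np.array(f['R']);t4=np.array(f['t']);c4=-R4.T@t4;T4=Ro.from_rotvec(o['orientation']).as_matrix()
print("cam rel tcp",c4-o['tcp_pos'])
# w3 camera from the tool pose then
T3=Ro.from_rotvec([-3.13,.039,-.014]).as_matrix();p3=np.array([.47762,-.23308,.0560])
R3=R4@T4@T3.T;c3=p3+T3@T4.T@(c4-o['tcp_pos'])
g=dict(f);g['R']=R3;g['t']=-R3@c3
i=cv2.imread('pics/w3.png');col=i[255:300,318].astype(int)
print([tuple(i[r,310]) [0] for r in range(255,300)])
# check on w4 : enter key/frame far edges
for nm,pt in(("house far",[.4766,-.2335+.019,.052]),):print(nm,proj(g,pt))
for z in(.058,.056,.054,.052):print(z,proj(g,[.4766,-.2335+.011,z]),"left",proj(g,[.4766-.011,-.2335,z]),"hl",proj(g,[.4766-.019,-.2335,.052]))
E
```

```text
cam rel tcp [0.00107697 0.08004895 0.14354117]
[np.uint8(217), np.uint8(218), np.uint8(216), np.uint8(216), np.uint8(217), np.uint8(214), np.uint8(214), np.uint8(216), np.uint8(214), np.uint8(216), np.uint8(205), np.uint8(79), np.uint8(63), np.uint8(65), np.uint8(64), np.uint8(65), np.uint8(65), np.uint8(64), np.uint8(63), np.uint8(64), np.uint8(64), np.uint8(69), np.uint8(64), np.uint8(63), np.uint8(59), np.uint8(64), np.uint8(65), np.uint8(61), np.uint8(60), np.uint8(64), np.uint8(61), np.uint8(61), np.uint8(62), np.uint8(64), np.uint8(108), np.uint8(114), np.uint8(114), np.uint8(116), np.uint8(123), np.uint8(144), np.uint8(150), np.uint8(150), np.uint8(149), np.uint8(150), np.uint8(148)]
house far (np.float64(313.1364763573138), np.float64(269.41034094693094))
0.058 (np.float64(313.590237272217), np.float64(290.4285718024322)) left (np.float64(290.9054360043005), np.float64(312.3292187028393)) hl (np.float64(275.3209323540322), np.float64(306.6609113289711))
0.056 (np.float64(313.60142425555966), np.float64(288.5641827325736)) left (np.float64(291.1841429045296), np.float64(310.2445510706929)) hl (np.float64(275.3209323540322), np.float64(306.6609113289711))
0.054 (np.float64(313.6123448422957), np.float64(286.7441905216921)) left (np.float64(291.45634738528446), np.float64(308.2085201368044)) hl (np.float64(275.3209323540322), np.float64(306.6609113289711))
0.052 (np.float64(313.62300843604874), np.float64(284.9670279900881)) left (np.float64(291.72227438135593), np.float64(306.2194434373461)) hl (np.float64(275.3209323540322), np.float64(306.6609113289711))
```

The enter key went 4.4 mm down, so it counts as pressed, and the force matches a linear spring (about 3 N at 4.4 mm). The zero press was odd: it stopped hard at 56 mm. I'll feel the zero key lightly, well short of 4 mm, to find its true contact height.

>>> send_rows(motion=[{"dp": [0, 0, 0.02], "rot": [0, 0, 0], "grip": 0}, {"dp": [0, 0, 0.02], "rot": [0, 0, 0], "grip": 0}, {"dp": [-0.035, -0.007, 0], "rot": [0, 0, 0], "grip": 0}, {"dp": [-0.035, -0.007, 0], "rot": [0, 0, 0], "grip": 0}, {"dp": [0, 0, 0], "rot": [0, 0, 0], "grip": 0}, {"dp": [0, 0, 0], "rot": [0, 0, 0], "grip": 0}])

```text
clock: 20.58
tcp_pos: [0.4873, -0.2331, 0.1015]
orientation: [3.141, -0.023, 0.02]
contact_force: [-0.6, 0.3, 0.1]
grip_width: -0.0
```

```bash
python3 - <<'E'
from h import *
st(-.024)
f=grab('wrist');save(f,'pics/w5.png');cv2.imwrite('pics/w5c.png',cv2.resize(f['img'][180:400,200:440],None,fx=2.7,fy=2.7)[:,:,::-1])
for z,y in((.04,.019),(.052,.019),(.052,.011),(.058,.011)):print(z,proj(f,[.4766,-.2335+y,z]))
for u in(0,):pass
E
```

```text
20.575 [ 0.4873 -0.2331  0.1015] fixrot [ 0.001  0.013 -0.009] [-0.6  0.3  0.1] -0.0
0.04 (np.float64(297.99056340078926), np.float64(234.35024995439605))
0.052 (np.float64(297.1441084917743), np.float64(240.1553685875479))
0.052 (np.float64(297.59105674330783), np.float64(252.7549681217182))
0.058 (np.float64(297.14965107884905), np.float64(256.2300677332207))
```

View pics/w5c.png

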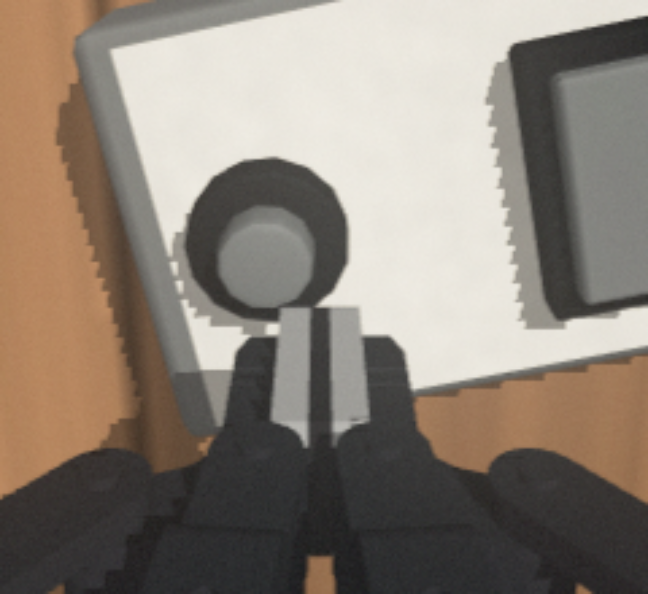

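The zero key is at crop (265,262), with a darker side band visible beneath the lighter top when it is up.

```bash
python3 - <<'E'
import cv2
a=cv2.imread('pics/w5.png',0);print([int(a[r,298]) for r in range(250,292)])
b=cv2.imread('pics/w3.png',0);
for u in(298,302,310,318,324,330):print(u,[int(b[r,u]) for r in range(282,312)])
E
```

```text
[69, 65, 68, 70, 69, 71, 97, 120, 118, 118, 122, 129, 133, 152, 150, 150, 145, 138, 141, 137, 138, 138, 137, 135, 138, 133, 134, 134, 136, 132, 136, 133, 129, 130, 132, 132, 131, 128, 131, 130, 127, 126]
298 [63, 61, 62, 65, 60, 59, 59, 61, 59, 60, 61, 55, 60, 74, 87, 96, 95, 104, 102, 83, 83, 82, 69, 60, 53, 52, 54, 54, 57, 57]
302 [65, 61, 62, 60, 62, 64, 62, 59, 61, 65, 71, 99, 101, 105, 81, 85, 85, 87, 91, 93, 92, 99, 87, 89, 89, 90, 93, 108, 107, 113]
310 [62, 62, 66, 63, 63, 62, 67, 111, 116, 117, 119, 128, 147, 153, 153, 153, 153, 153, 149, 151, 152, 156, 152, 150, 149, 149, 151, 153, 151, 149]
318 [69, 64, 65, 62, 65, 66, 68, 96, 119, 120, 124, 106, 62, 65, 61, 60, 63, 64, 62, 66, 63, 61, 60, 58, 63, 58, 63, 56, 60, 57]
324 [68, 67, 65, 66, 62, 65, 64, 62, 79, 112, 122, 123, 146, 152, 151, 154, 156, 150, 152, 152, 151, 152, 151, 150, 153, 152, 152, 148, 152, 152]
330 [65, 67, 68, 66, 65, 63, 64, 67, 69, 63, 66, 82, 147, 155, 149, 153, 153, 150, 151, 152, 154, 154, 153, 153, 153, 152, 151, 151, 151, 151]
```

>>> send_rows(motion=[{"dp": [-0.009, 0, -0.02], "rot": [0, 0.013, 0], "grip": 0}, {"dp": [0, 0, -0.012], "rot": [0, 0, 0], "grip": 0}, {"dp": [0, 0, 0], "rot": [0, 0, 0], "grip": 0}, {"dp": [0, 0, 0], "rot": [0, 0, 0], "grip": 0}])

```text
clock: 21.12
tcp_pos: [0.4789, -0.2325, 0.0664]
orientation: [3.141, -0.019, -0.004]
contact_force: [0.5, 0.5, -0.3]
grip_width: -0.0002
```

>>> send_rows(motion=[{"dp": [-0.001, 0, -0.003], "rot": [0, 0, 0], "grip": 0}, {"dp": [0, 0, 0], "rot": [0, 0, 0], "grip": 0}])

```text
clock: 21.38
tcp_pos: [0.4782, -0.2327, 0.0635]
orientation: [3.14, -0.019, -0.003]
contact_force: [0.5, 1.1, 0.2]
grip_width: -0.0002
```

>>> send_rows(motion=[{"dp": [0, 0, -0.002], "rot": [0, 0, 0], "grip": 0}, {"dp": [0, 0, 0], "rot": [0, 0, 0], "grip": 0}])

```text
clock: 21.62
tcp_pos: [0.4786, -0.2328, 0.0618]
orientation: [3.14, -0.019, -0.002]
contact_force: [-1.0, 0.2, 0.6]
grip_width: -0.0
```

>>> send_rows(motion=[{"dp": [0, 0, -0.0015], "rot": [0, 0, 0], "grip": 0}, {"dp": [0, 0, 0], "rot": [0, 0, 0], "grip": 0}, {"dp": [0, 0, 0], "rot": [0, 0, 0], "grip": 0}])

```text
clock: 22.0
tcp_pos: [0.4786, -0.2328, 0.0605]
orientation: [3.14, -0.019, -0.001]
contact_force: [-0.5, 0.1, 1.2]
grip_width: -0.0004
```

```bash
python3 -c "
from h import *
for k in range(6): imaging.grab_frame('wrist');st(-.02)"
```

```text
22.05 [ 0.4786 -0.2329  0.0605] fixrot [ 0.001 -0.001 -0.008] [-1.1 -0.1  1.5] 0.0003
22.1 [ 0.4786 -0.2328  0.0605] fixrot [ 0.001 -0.001 -0.008] [-0.8  1.2  2. ] 0.0002
22.15 [ 0.4786 -0.2328  0.0604] fixrot [ 0.001 -0.001 -0.008] [-1.4  0.7  1.6] 0.0
22.2 [ 0.4786 -0.2328  0.0605] fixrot [ 0.001 -0.001 -0.008] [-1.1 -0.2  1.8] 0.0001
22.25 [ 0.4786 -0.2328  0.0604] fixrot [ 0.001 -0.001 -0.008] [-0.3  0.2  2.1] -0.0001
22.3 [ 0.4786 -0.2328  0.0605] fixrot [ 0.001 -0.001 -0.008] [-0.7 -0.2  2.5] 0.0003
```

>>> send_rows(motion=[{"dp": [0, 0, 0.0012], "rot": [0, 0, 0], "grip": 0}, {"dp": [0, 0, 0], "rot": [0, 0, 0], "grip": 0}])

```text
clock: 22.55
tcp_pos: [0.4786, -0.2328, 0.0617]
orientation: [3.14, -0.02, -0.001]
contact_force: [-0.6, 0.0, 1.3]
grip_width: -0.0001
```

```bash
cat >> h.py <<'E'
def avg(n=8):
    F=[];P=[]
    for k in range(n): imaging.grab_frame('wrist');o=get_obs();F.append(o["contact_force"]);P.append(o["tcp_pos"])
    print(np.mean(P,0).round(4),np.mean(F,0).round(2),np.std(F,0).round(2))
E
python3 -c "
from h import *
avg()"
```

```text
[ 0.4786 -0.2328  0.0616] [-0.31  0.14  1.18] [0.53 0.36 0.3 ]
```

>>> send_rows(motion=[{"dp": [0, 0, 0.006], "rot": [0, 0, 0], "grip": 0}, {"dp": [0, 0, 0], "rot": [0, 0, 0], "grip": 0}])

```text
clock: 23.2
tcp_pos: [0.4786, -0.2329, 0.068]
orientation: [3.14, -0.02, -0.001]
contact_force: [-0.1, -0.7, 0.0]
grip_width: -0.0
```

```bash
python3 -c "
from h import *
avg()"
```

```text
[ 0.4783 -0.2326  0.0675] [ 0.02  0.14 -0.13] [0.47 0.36 0.58]
```

The force fits a linear spring of 0.67 N/mm, with contact at a reported 63.5 mm. So the first press, at 56 mm with at least 10 N, fully bottomed the zero key. I'll press enter once more with a firmer push so that it certainly counts.

>>> send_rows(motion=[{"dp": [0, 0, 0.03], "rot": [0, 0, 0], "grip": 0}, {"dp": [0.038, 0.007, 0], "rot": [0, 0, 0], "grip": 0}, {"dp": [0.036, 0.007, 0], "rot": [0, 0, 0], "grip": 0}, {"dp": [0, 0, 0], "rot": [0, 0, 0], "grip": 0}, {"dp": [0, 0, -0.018], "rot": [0, 0, 0], "grip": 0}, {"dp": [0, 0, -0.008], "rot": [0, 0, 0], "grip": 0}, {"dp": [0, 0, 0], "rot": [0, 0, 0], "grip": 0}])

```text
clock: 24.48
tcp_pos: [0.5502, -0.2189, 0.0694]
orientation: [3.141, -0.025, -0.009]
contact_force: [0.4, -0.3, 0.3]
grip_width: -0.0002
```

>>> send_rows(motion=[{"dp": [0.004, 0, -0.005], "rot": [0, 0, 0], "grip": 0}, {"dp": [0, 0, -0.005], "rot": [0, 0, 0], "grip": 0}, {"dp": [0, 0, -0.003], "rot": [0, 0, 0], "grip": 0}, {"dp": [0, 0, -0.002], "rot": [0, 0, 0], "grip": 0}, {"dp": [0, 0, 0], "rot": [0, 0, 0], "grip": 0}])

```text
clock: 25.1
tcp_pos: [0.5539, -0.2195, 0.0542]
orientation: [-3.141, 0.027, 0.009]
contact_force: [-1.9, 1.0, 3.0]
grip_width: -0.0002
```

```bash
python3 -c "
from h import *
avg()"
```

```text
[ 0.5539 -0.2195  0.0542] [-0.97  0.24  3.1 ] [0.31 0.51 0.38]
```

>>> send_rows(motion=[{"dp": [0, 0, -0.0015], "rot": [0, 0, 0], "grip": 0}, {"dp": [0, 0, 0], "rot": [0, 0, 0], "grip": 0}])

```text
clock: 25.75
tcp_pos: [0.554, -0.2195, 0.0527]
orientation: [-3.141, 0.027, 0.009]
contact_force: [-1.1, -0.1, 3.2]
grip_width: 0.0001
```

```bash
python3 -c "
from h import *
avg()"
```

```text
[ 0.5539 -0.2195  0.0527] [-1.37  0.62  3.73] [0.36 0.47 0.42]
```

>>> send_rows(motion=[{"dp": [0, 0, 0.02], "rot": [0, 0, 0], "grip": 0}, {"dp": [0, 0, 0.05], "rot": [0, 0, 0], "grip": 0}, {"dp": [0, 0, 0.05], "rot": [0, 0, 0], "grip": 0}, {"dp": [0, -0.03, 0.04], "rot": [0, 0, 0], "grip": 0}, {"dp": [0, 0, 0], "rot": [0, 0, 0], "grip": 0}, {"dp": [0, 0, 0], "rot": [0, 0, 0], "grip": 0}, {"dp": [0, 0, 0], "rot": [0, 0, 0], "grip": 0}])

```text
clock: 27.02
tcp_pos: [0.5535, -0.2495, 0.2214]
orientation: [3.14, -0.026, -0.006]
contact_force: [-0.2, 0.2, -0.5]
grip_width: -0.0001
```

```bash
python3 -c "
from h import *;st()
f=grab('side')
for a,c,r in tiles(f,0.058,(220,220,400,380)):print(a,c.round(3),r[1])
save(f,'pics/fin.png');cv2.imwrite('pics/fin_c.png',cv2.resize(f['img'][180:390,210:430],None,fx=2.8,fy=2.8)[:,:,::-1])"
```

```text
27.025 [ 0.5535 -0.2495  0.2214] fixrot [ 0.001 -0.004 -0.038] [-0.2  0.2 -0.5] -0.0001
293.0 [0.475 0.299] (43.467201232910156, 47.14253616333008)
277.5 [0.538 0.298] (43.94093322753906, 47.911109924316406)
217.5 [0.594 0.294] (41.7774772644043, 45.71968460083008)
206.5 [0.474 0.067] (48.0115852355957, 44.63414764404297)
195.5 [0.526 0.068] (47.9005126953125, 43.356773376464844)
187.0 [0.592 0.065] (47.66416931152344, 43.57794189453125)
```

View pics/fin_c.png

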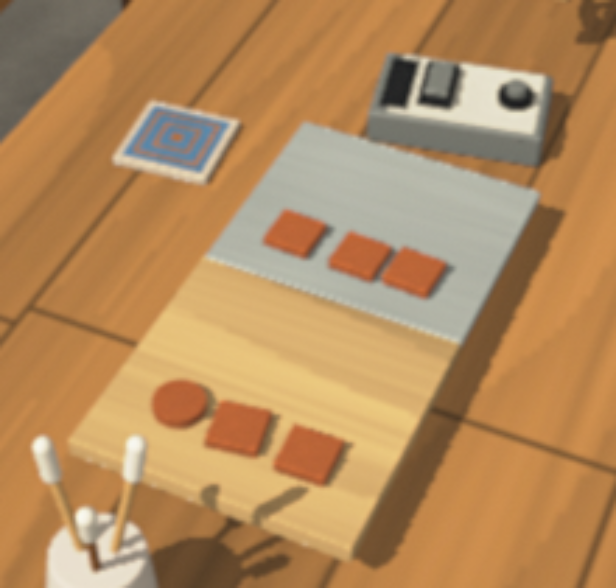

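The final crop matches the earlier one: three squares flat on the pan, two squares and the disc on the board, both keys up and the arm clear.

```bash
python3 -c "
from h import *;print(hand_in())"
```

```text
the job is handed in; nothing more can be done
None
```

I handed the job in at about 27 s. I pressed the zero key with the pan empty, pushed the three squares of the near column onto the pan one at a time, then pressed the enter key. `hand_in()` reports no verdict, so the result rests on my own checks.

**Placement:** In the last side view the three squares lie flat on the pan at about (0.474, 0.067), (0.526, 0.068) and (0.592, 0.065). That is roughly 30 mm inside the limit towards the board. The other two squares and the disc had not moved on the board, and the arm was clear. The patterned tile and the jar looked undisturbed. The knife was outside the last crop and I did not check it again, though I never moved close to it.

**Things that disagreed or went less cleanly:**
- **Zero press:** it stopped harder and higher than I expected, at a reported 56 mm, with a measured force of up to 100 N. I followed that with one more push before reading the figure. It ended at 24 N, but its peak was not recorded and could have come near the 120 N wrist limit.
- **Zero contact height:** with the tiles already on the pan, I touched the key lightly to check, to about 3 mm, below the 4 mm that counts. It behaved as a 0.67 N/mm spring with contact at a reported 63.5 mm, so the first press had bottomed it. I did not explain why that is about 5 mm above its stated 58 mm.
- **Enter presses:** I pressed it twice, both times with the three tiles in place. By position and spring force, the travel was about 4.4 mm the first time and 5.5 mm the second.

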